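# Rock the nest block out of the print jig

## Task

Ease the nest block (white base, blue core on top) out of its tight pocket in the small aluminium print jig, so that the seat under it can be wiped. Two spring plungers jam it and the jig only stands on rubber feet, so a straight pull would pick up the whole jig: take the blue core, which is soft resin, with a grip of no more than about 40 N, and rock the block to and fro along its length while it is still in the pocket, one end up and then the other, about 4 degrees or more each way and at least twice to and fro, until it comes free. Finish still holding it, level and just clear above its pocket (one or two centimetres), with the jig left standing where it was and the cover, hex key, cup and silicone pad near it left alone.

Things in the scene. Friction and masses are not known exactly. Their poses are not given: they have to be found in the camera images.
- jig: print jig, loose on four rubber feet, 2 kg: aluminium plate 96 (x) x 184 (y) mm, top 20 mm above the worktop; on it black steel rails and end stops, 76 x 112 mm over all, tops 40 mm above the worktop, form an open pocket 20 mm deep. Origin: centre of the underside of the feet, at worktop level; y is its long direction, z up.
- pocket_mouth (a point): centre of the pocket's mouth, level with the rail tops, 40 mm above the jig's origin; axes as the jig's. The pocket is 86.5 mm long inside, 1.25 mm more than the block at each end; across its width the block is pressed by two spring plungers.
- plunger_a (a joint): spring plunger in the jig's +x rail, 26 mm from the middle towards the red-marked end, 13 mm above the pocket floor; near 0 m while the block presses it back, -0.0015 m when the block is past it. Presses with about 10 N; each end of the block so needs about 12 N to slide up or down, both together (24 N) more than the jig weighs (20 N).
- plunger_b (a joint): the same spring plunger, 26 mm from the middle towards the plain end. An end of the block once raised is held by friction; turned with little pull, one end climbs as the other dips, and the jig stays down.
- nest_block: nest block, about 0.3 kg: white base 40 (x) x 84 (y) x 28 (z) mm, on its middle a blue soft resin core 34 (x) x 32 (y) mm, 28 to 66 mm above the underside. Origin: centre of the underside, at first on the pocket floor 20 mm above the worktop; y along its length towards the red-marked end (same as the jig's y), z up. Plungers let go when it is some 15 mm up; clear of the jig from 20 mm.
- core_grip (a point): middle of the blue core, 49 mm above the block's underside: grip height; axes as the block's. Fingers closing along the block's y axis, on the two flat faces 32 mm apart, turn it firmly as the tool tilts. The end play allows about 0.12 rad of tilt about x when the block is down, more as it rises.
- cover: bystander: flat black moulded cover 72 x 84 x 12 mm, origin at the centre of its underside
- hex_key: bystander: black hex key 35 x 87 x 6 mm lying flat, origin at the centre of its underside
- mix_cup: bystander: open steel mixing cup, 65 mm across and 59 mm high, origin at the centre of its underside
- pad: bystander: pale silicone printing pad on a small wooden board, 49 x 54 x 52 mm, origin at the centre of its underside

How it is judged (in metres and radians):
On the way, in this order (a step that is already met when the one before it is completed fails the run):
1. the block is rocked in its pocket, red-marked end up by 2.6 degrees or more (an earlier swing the other way does no harm) (angle between nest_block's own y axis and vertical below 1.5258 rad and z of nest_block in the frame of jig below 0.037 m), for 0.05 s.
2. then rocked the other way, plain end up by 2.6 degrees or more, still in the pocket (angle between nest_block's own y axis and vertical above 1.6158 rad and z of nest_block in the frame of jig below 0.037 m), for 0.05 s.
3. then back again, red-marked end up by 2.6 degrees or more, still in the pocket (all of step 1), for 0.05 s.
At the end, for the whole second after the job is handed in: The block is held in the fingers, clear of the jig: its underside 2 to 35 mm above the rail tops, its centre within 20 mm of the pocket centre seen from above, level within 0.1 rad, still, not touching the jig; the jig stands flat within 20 mm of where it stood (z of nest_block in the frame of jig between 0.042 and 0.075 m and horizontal distance between nest_block and pocket_mouth below 0.02 m and angle between nest_block's own z axis and vertical below 0.1 rad and contact force between the fingers and nest_block above 1 N and contact force between nest_block and jig below 0.05 N and linear speed of nest_block below 0.02 m/s and distance of jig from where it was at the start of the episode below 0.02 m and angle between jig's own z axis and vertical below 0.05 rad); the arm keeps its last pose, push and grip.
It fails at once if the blue core is gripped harder than 50 N a finger (contact force between the fingers and nest_block above 100 N).
It fails at once if the jig is picked up, tipped or dragged (20 mm or 0.1 rad) (distance of jig from where it was at the start of the episode above 0.02 m or angle between jig's own z axis and vertical above 0.1 rad).
It fails at once if the cover, hex key, cup or pad is pushed more than 20 mm or tipped (distance of any of cover, hex_key, mix_cup, pad from where it was at the start of the episode above 0.02 m or angle between any of cover, hex_key, mix_cup, pad's own z axis and vertical above 0.3 rad).
It also fails if it takes over 42 s, if anything falls off the work surface, if the arm or the gripper's body presses on something with over 40 N, if the wrist force passes 120 N, or if a joint passes its speed limit or range.

## Robot

A 7-joint arm with a two-finger parallel gripper is mounted at the origin on a cart in front of the work surface, level with it; the furniture and walls round the work are solid. World frame = base frame: x ahead of the robot, y to its left, z up, the work surface at z = 0. Lengths are in m, angles in degrees, forces in N, time in s.
With the tool pointing down it reaches from about 0.425 to 0.825 m from the base axis. Payload 3.6 kg.
Tool frame: the origin (TCP) lies at the very end of the fingers, on their centre line; the grasp point (between the pads) lies 19 mm behind it; z points along the fingers, y is the line along which they close (so a half turn about z gives the same grasp; the last joint's range is limited). The gripper opens to 93 mm and grips with 3 to 60 N. Pads are 15 mm wide; open, the fingers measure 128 mm over their backs; the gripper's body (75 mm by 188 mm) begins 65 mm behind the grasp point.
Start: joints at [74.284, 35.231, -0.722, 81.555, 0.464, 63.22, -2.315], TCP at [0.159, -0.63, 0.192] pointing down, gripper open.
Joint ranges: [-178.69, 178.69], [-17.37, 117.87], [-77.05, 75.6], [15.02, 138.74], [-78.02, 258.01], [0.78, 113.62], [-162.83, 162.83]. Speed limits (degrees/s): [159.86, 159.86, 180, 180, 180, 180, 180].

## Interface

Orientations are given as a 3x3 rotation matrix whose columns are the frame's x, y, z axes.
In Python, from rig import * gives the robot as it stands.
- The arm moves only by the tool apply_moves, never from a script. Its argument "deltas" is a list that holds one entry, the list of rows, each a list of 6 numbers: the shift along the tool's x, y, z in m, then the turn, a rotation vector about the tool's x, y, z in rad. A call has 1 to 12 rows; each row shifts and turns the commanded pose from where the row before left it, along the tool's axes as they then stand; what a row does not reach is not made up. A row lasts 1/8 s, in which the tool goes at most 62.5 mm and 10.7 degrees, less where a joint would pass 70% of its speed; a pose out of reach is approached as far as the arm can. A call is refused whole if a number of a shift passes 0.0625 or a number of a turn 0.188, either way. A call with a gripper value outside its range is refused whole. "claw" is the finger opening in m, from 0 to 0.093, set as the call begins (left out, the last holds). The fingers move at their own pace and stop on an object; the grip force is fixed at half the most. Time passes only in rows, so rows that do not move let the fingers close. It gives the time, the measured TCP pose, the force, the opening and the grip force at its end, in the units of the state.
- observe(): the state, without advancing time (a new reading comes with each control period).
- snapshot(name): name is "scene" or "top" or "wrist"; returns a dict with "pixels" (480x640x3 uint8, blue, green, red), "intrinsics" (3x3 intrinsics, pixels), "T" (4x4, takes a point from camera to world coordinates). Camera axes: x right, y up, looking along -z (the intrinsics and any distortion apply to the point x, -y, -z); pixel columns grow to the right and rows downward; lengths in m; the calibration is good to about 2 mm. A picture is of the moment at which its call begins. There is no depth.
- job_done(): hands the job in; it is judged then, once.
The state is a dict: "clock": time; "joint_positions": joint angles; "qd": joint speeds; "joint_torque": joint torques, N m; "position": TCP position; "eef_rot": TCP orientation; "contact_force": force on the tool from outside, world axes, zero at the start; "moment": the same for the moment, N m; "gripper_width": opening from 0.0 (shut) to 1.0 (fully open); "grasp_force": force on a finger pad.
Only numpy, scipy, OpenCV 4.12 (cv2) and the standard library are available. Lean on these libraries where they do the work, as an engineer would, in place of code of your own. Each camera call takes 0.05 s, during which the arm holds its last target. There are 200 camera calls.

## Working session

There is one attempt and no reset: what is moved stays moved. The work goes in short steps, Python scripts to look and compute and a tool call to move; the robot and the scene stay as the last step left them, time stands still between calls to the robot, and variables do not carry over. Pictures are saved under pics/ and viewed, at most 10 in all, crops included, and the job is handed in when it is done.

Besides the shell and the picture viewer there is one more tool, called after "Call:" as name([rows], argument=value, ...), one row to a line, values as JSON. apply_moves: Moves the arm, as the interface text tells. Its arguments: {"type":"object","properties":{"deltas":{"type":"array","items":{"type":"array","items":{"type":"array","items":{"type":"number"}}}},"claw":{"type":"number"}},"required":["deltas"]}

```bash
mkdir -p pics
python3 - <<'E'
from rig import *
import cv2, numpy as np
s=observe(); print(s)
for n in ("scene","top"):
    d=snapshot(n); cv2.imwrite(f"pics/{n}0.png",d["pixels"]); print(n,d["intrinsics"],d["T"])
E
```

```text
{'clock': 0.0, 'joint_positions': array([74.28368664, 35.28774948, -0.72233356, 81.63976101,  0.46560088,
       63.21920847, -2.31320091]), 'qd': array([-0.06928047, -0.06342986,  0.04568831,  0.04345355,  0.14311746,
       -0.01464604,  0.04686648]), 'joint_torque': array([-1.57002187e-04, -4.58934009e+01,  2.08882936e-01, -1.65741330e+01,
       -6.11739443e-02,  2.05018173e-02,  2.42439073e-04]), 'position': array([ 0.15921408, -0.62932219,  0.19040732]), 'eef_rot': array([[ 9.69430023e-01,  2.45367013e-01, -6.77675801e-04],
       [ 2.45367940e-01, -9.69427013e-01,  2.41685137e-03],
       [-6.39416265e-05, -2.50924820e-03, -9.99996850e-01]]), 'contact_force': array([ 0.54524408, -0.10229613, -0.22345904]), 'moment': array([0.00729234, 0.04995824, 0.05427377]), 'grasp_force': 0.0, 'gripper_width': 0.9975874355758034}
scene [[528.55451645   0.         332.92743774]
 [  0.         528.55451645 247.79002684]
 [  0.           0.           1.        ]] [[ 0.71044018  0.56480234 -0.41984886  0.17077419]
 [-0.70375616  0.56895734 -0.42545836 -0.25117075]
 [-0.00142379  0.59773394  0.80169328  0.75293386]
 [ 0.          0.          0.          1.        ]]
top [[485.89294793   0.         313.61945636]
 [  0.         485.89294793 243.69282682]
 [  0.           0.           1.        ]] [[ 0.02424324  0.99503213 -0.09655738  0.45791745]
 [-0.99949216  0.02612275  0.01824874  0.13755186]
 [ 0.02068043  0.09606594  0.99516012  0.93389039]
 [ 0.          0.          0.          1.        ]]
```

View pics/top0.png

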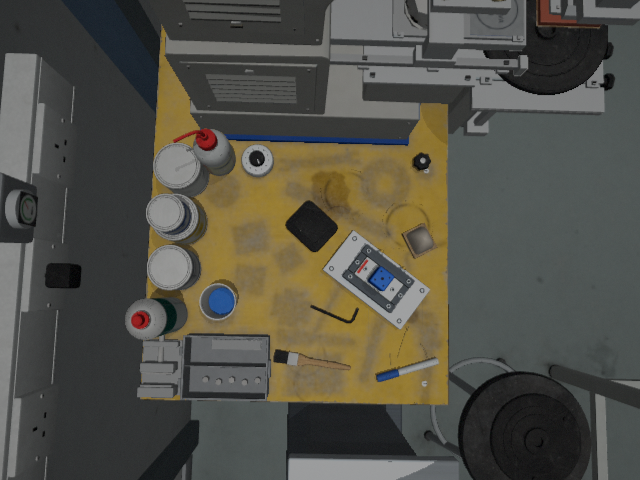

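View pics/scene0.png

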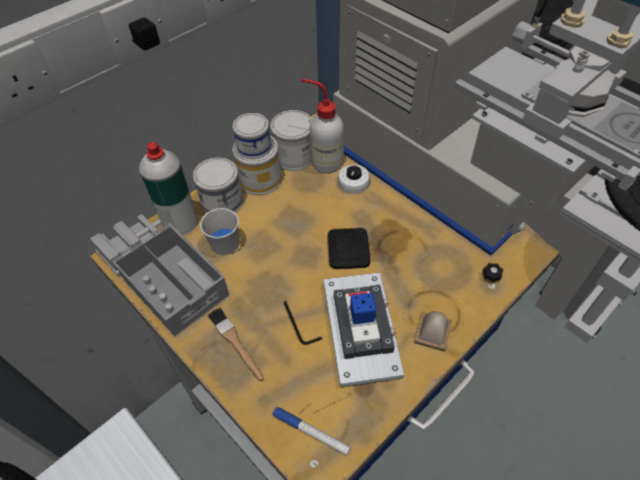

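The top view shows the jig at about (376,278), with its red mark at (363,267) and the blue core at (381,279). The cover is at (311,226), the hex key at (335,313), the pad at (418,240) and the cup at (219,300). The scene view agrees, with the core at (363,308). Next I measure the plate and the core.

```bash
cat > h.py <<'E'
import cv2, numpy as np
def ray(d,uv,z):
    uv=np.atleast_2d(uv).astype(float); K=d["intrinsics"]; T=d["T"]
    p=np.c_[(uv[:,0]-K[0,2])/K[0,0], -(uv[:,1]-K[1,2])/K[1,1], -np.ones(len(uv))]@T[:3,:3].T
    o=T[:3,3]; return o+p*((z-o[2])/p[:,2])[:,None]
def comp(m,seed):
    n,l=cv2.connectedComponents(m.astype(np.uint8)); 
    return (l==l[seed[1],seed[0]]).astype(np.uint8)
def rect(m):
    c=max(cv2.findContours(m,cv2.RETR_EXTERNAL,cv2.CHAIN_APPROX_NONE)[0],key=cv2.contourArea)
    return c
def quad(c):
    h=cv2.convexHull(c)
    return cv2.approxPolyN(h,4,ensure_convex=True).reshape(-1,2) if hasattr(cv2,'approxPolyN') else cv2.boxPoints(cv2.minAreaRect(h))
E
python3 - <<'E'
from rig import *
from h import *
for n,seed,pl in (("top",(381,279),(345,250)),("scene",(363,308),(334,290))):
    d=snapshot(n); im=d["pixels"]; hsv=cv2.cvtColor(im,cv2.COLOR_BGR2HSV)
    H,S,V=[hsv[...,i].astype(int) for i in range(3)]
    white=(S<50)&(V>110)
    m=comp(white,pl); c=rect(m); q=quad(c); P=ray(d,q,.02)
    print(n,"plate area",m.sum(),q.tolist(),P[:,:2].round(4).tolist())
    e=np.roll(P,-1,0)-P; print(" sides",np.linalg.norm(e,axis=1).round(4),"ang",np.degrees(np.arctan2(e[:,1],e[:,0])).round(1),"ctr",P.mean(0).round(4))
    dark=comp((V<100)&(S<90)|((H>95)&(H<130)&(S>90)), (352,266) if n=="top" else (345,335)); 
    c=rect(dark); q=quad(c); P=ray(d,q,.04); e=np.roll(P,-1,0)-P
    print(" rails",q.tolist(),np.linalg.norm(e,axis=1).round(4),np.degrees(np.arctan2(e[:,1],e[:,0])).round(1),P.mean(0).round(4))
    b=((H>95)&(H<130)&(S>110)); b=comp(b,seed); ys,xs=np.nonzero(b)
    q=quad(rect(b)); print(" blue",b.sum(),xs.mean(),ys.mean(), ray(d,[xs.mean(),ys.mean()],.086).round(4), ray(d,q,.086)[:,:2].round(4).tolist())
    crop=im[200:350,300:450] if n=="top" else im[260:395,300:420]
    cv2.imwrite(f"pics/{n}_crop.png",cv2.resize(crop,None,fx=4,fy=4,interpolation=cv2.INTER_CUBIC))
a=cv2.imread("pics/top_crop.png");b=cv2.imread("pics/scene_crop.png")
a=cv2.resize(a,(400,400));b=cv2.resize(b,(356,400));cv2.imwrite("pics/both.png",np.hstack([a,b]))
E
```

```text
top plate area 2265 [[430, 289], [400, 330], [322, 269], [353, 230]] [[0.4667, -0.1003], [0.3892, -0.0442], [0.4992, 0.1039], [0.5747, 0.0467]]
 sides [0.0957 0.1845 0.0947 0.1824] ang [ 144.1   53.4  -37.2 -126.3] ctr [0.4824 0.0015 0.02  ]
 rails [[416, 279], [390, 313], [341, 276], [367, 241]] [0.0791 0.112  0.081  0.114 ] [ 143.1   54.3  -35.5 -126.6] [4.859e-01 2.000e-04 4.000e-02]
 blue 385 380.5948051948052 278.23376623376623 [[0.4827 0.0036 0.086 ]] [[0.4871, -0.0199], [0.4588, 0.0009], [0.4773, 0.0273], [0.5075, 0.0066]]
scene plate area 3135 [[404, 375], [340, 385], [322, 279], [380, 272]] [[0.4648, -0.1009], [0.3873, -0.0456], [0.4964, 0.1047], [0.5749, 0.0465]]
 sides [0.0952 0.1857 0.0978 0.184 ] ang [ 144.5   54.1  -36.6 -126.8] ctr [0.4809 0.0012 0.02  ]
 rails [[396, 351], [344, 358], [332, 291], [380, 285]] [0.0773 0.1161 0.0775 0.1162] [ 143.5   54.   -36.4 -126.1] [ 0.48   -0.0024  0.04  ]
 blue 661 362.8789712556732 307.8623298033283 [[ 0.4744 -0.0051  0.086 ]] [[0.4722, -0.031], [0.4432, -0.0113], [0.4778, 0.0223], [0.5068, 0.0008]]
```

View pics/both.png

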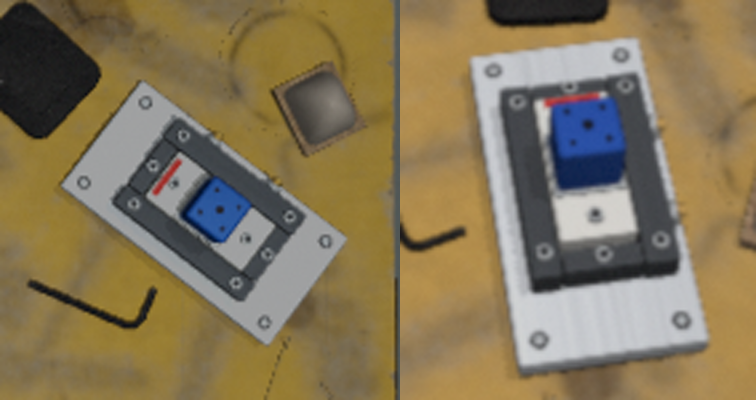

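The plate centre is about (0.482, 0.001) in both views, and the long axis points to the red end at about 53.7°. I move over the jig by a detour, because the straight line comes close to the minimum reach.

Call:
apply_moves([
  [[0.04, -0.026, 0, 0, 0, 0], [0.04, -0.026, 0, 0, 0, 0], [0.04, -0.026, 0, 0, 0, 0], [0.04, -0.026, 0, 0, 0, 0], [0.04, -0.026, 0, 0, 0, 0], [0.04, -0.026, 0, 0, 0, 0], [0.04, -0.026, 0, 0, 0, 0], [0.04, -0.026, 0, 0, 0, 0]],
], claw=0.06)

```text
clock: 1.2
position: [0.4195, -0.3487, 0.1915]
eef_rot: [[0.969, 0.245, -0.0], [0.245, -0.969, 0.0], [-0.0, -0.0, -1.0]]
contact_force: [0.5, 0.3, -0.6]
gripper_width: 0.644
grasp_force: 0.0
```

Call:
apply_moves([
  [[0.021, -0.046, 0, 0, 0, 0], [0.021, -0.046, 0, 0, 0, 0], [0.021, -0.046, 0, 0, 0, 0], [0.021, -0.046, 0, 0, 0, 0], [0.021, -0.046, 0, 0, 0, 0], [0.021, -0.046, 0, 0, 0, 0], [0.021, -0.046, 0, 0, 0, 0]],
])

```text
clock: 2.08
position: [0.4823, -0.0002, 0.1917]
eef_rot: [[0.97, 0.245, 0.0], [0.245, -0.97, -0.0], [0.0, 0.0, -1.0]]
contact_force: [0.2, -0.4, 0.4]
gripper_width: 0.647
grasp_force: 0.0
```

Call:
apply_moves([
  [[0, 0, 0, 0, 0, -0.17], [0, 0, 0, 0, 0, -0.17], [0, 0, 0, 0, 0, -0.17], [0, 0, 0, 0, 0, -0.17], [0, 0, 0, 0, 0, -0.17], [0, 0, 0, 0, 0, -0.17], [0, 0, 0, 0, 0, -0.17], [0, 0, 0, 0, 0, -0.17], [0, 0, 0, 0, 0, -0.17], [0, 0, 0, 0, 0, -0.17], [0, 0, 0, 0, 0, -0.17], [0, 0, 0, 0, 0, -0.17]],
])

```text
clock: 3.58
position: [0.482, -0.0019, 0.1915]
eef_rot: [[-0.661, 0.75, -0.0], [0.75, 0.661, -0.0], [0.0, -0.0, -1.0]]
contact_force: [-0.1, -0.9, -0.9]
gripper_width: 0.647
grasp_force: 0.0
```

Call:
apply_moves([
  [[0, 0, 0, 0, 0, -0.17], [0, 0, 0, 0, 0, -0.05], [0, 0, 0, 0, 0, 0], [0, 0, 0, 0, 0, 0], [0, 0, 0, 0, 0, 0]],
])

```text
clock: 4.2
position: [0.4821, -0.0017, 0.1916]
eef_rot: [[-0.806, 0.592, 0.0], [0.592, 0.806, -0.0], [-0.0, -0.0, -1.0]]
contact_force: [0.0, 0.4, 0.6]
gripper_width: 0.647
grasp_force: 0.0
```

Run:
```python
from rig import *
from h import *
s=observe(); print({k:np.round(s[k],4) for k in("clock","joint_positions","position","eef_rot","contact_force","moment")})
d=snapshot("wrist"); cv2.imwrite("pics/w1.png",d["pixels"]); print(d["intrinsics"],d["T"])
```

```text
{'clock': np.float64(4.2), 'joint_positions': array([ 26.1856,  24.7511, -40.5847, 107.6806,  19.5199,  54.6375,
        30.3808]), 'position': array([ 0.4821, -0.0017,  0.1916]), 'eef_rot': array([[-8.056e-01,  5.924e-01,  0.000e+00],
       [ 5.924e-01,  8.056e-01, -1.000e-04],
       [-1.000e-04, -1.000e-04, -1.000e+00]]), 'contact_force': array([0.017 , 0.3726, 0.5973]), 'moment': array([-0.0154, -0.1451, -0.013 ])}
[[396.04697514   0.         321.90346415]
 [  0.         396.04697514 233.18700122]
 [  0.           0.           1.        ]] [[ 5.92758015e-01 -7.74017317e-01 -2.22564886e-01  4.20733802e-01]
 [ 8.05380578e-01  5.69759260e-01  1.63513029e-01  4.31423195e-02]
 [ 2.46488472e-04 -2.76173095e-01  9.61107882e-01  3.83773318e-01]
 [ 0.00000000e+00  0.00000000e+00  0.00000000e+00  1.00000000e+00]]
```

View pics/w1.png

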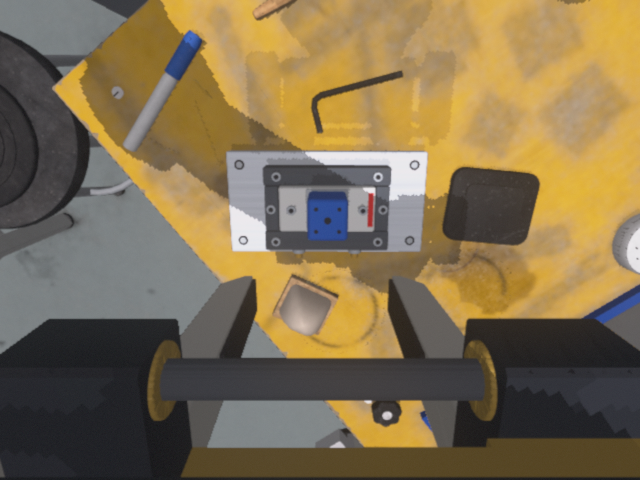

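The wrist view shows the plate with corners near (229,152), (427,152), (430,250) and (232,250). The core top is around (328,221) and the red mark at (371,210), on the +y side as planned. I refine the pose from this view.

Run:
```python
from rig import *
from h import *
d=snapshot("wrist"); im=d["pixels"]; hsv=cv2.cvtColor(im,cv2.COLOR_BGR2HSV)
H,S,V=[hsv[...,i].astype(int) for i in range(3)]
b=comp((H>95)&(H<130)&(S>110),(328,230)); 
m=b*(V>np.percentile(V[b>0],50)-25); x,y,w,h=cv2.boundingRect(b); print("blue all",x,y,w,h,"V by row",[int(V[r,x+8:x+w-8].mean()) for r in range(y,y+h,4)])
nb=cv2.morphologyEx(((V<120)|(S<100)).astype(np.uint8)|b,cv2.MORPH_OPEN,np.ones((5,5)))
q=quad(rect(comp(nb,(328,225)))); P=ray(d,q,.02); e=np.roll(P,-1,0)-P
print(q.tolist(),P.mean(0).round(4),np.linalg.norm(e,axis=1).round(4),np.degrees(np.arctan2(e[:,1],e[:,0])).round(1))
yT=np.array([.5924,.8056]); xT=np.array([-.8056,.5924]); o=np.array([.4821,-.0017])
for r in (y+h-15,y+h-8):
  xs=np.nonzero(b[r])[0]; A=ray(d,[[xs[0]-.0,r],[xs[-1]+1,r]],.086)[:,:2]-o; print(r,xs[0],xs[-1],"tool y of faces",(A@yT).round(4))
A=ray(d,[[328,y+h]],.086)[:,:2]-o; print("tool x of near edge",A@xT)
```

```text
blue all 308 192 40 49 V by row [94, 94, 129, 150, 136, 148, 147, 121, 143, 148, 130, 147, 111]
[[428, 152], [421, 251], [234, 257], [181, 107]] [ 4.724e-01 -1.000e-04  2.000e-02] [0.0942 0.1815 0.1441 0.2225] [ -36.2 -124.4  158.9   43.6]
226 308 346 tool y of faces [-0.011   0.0194]
233 308 346 tool y of faces [-0.011   0.0195]
tool x of near edge [-0.01595415]
```

The core centre is 4 mm along tool +y and about 1 mm along +x, which the top view also gives. I descend to TCP z of about 0.053 and close.

Call:
apply_moves([
  [[0.001, 0.004, 0.02, 0, 0, 0], [0, 0, 0.03, 0, 0, 0], [0, 0, 0.03, 0, 0, 0], [0, 0, 0.025, 0, 0, 0], [0, 0, 0.015, 0, 0, 0], [0, 0, 0.01, 0, 0, 0], [0, 0, 0.008, 0, 0, 0], [0, 0, 0, 0, 0, 0], [0, 0, 0, 0, 0, 0], [0, 0, 0, 0, 0, 0]],
])

```text
clock: 5.55
position: [0.4841, 0.0021, 0.0541]
eef_rot: [[-0.806, 0.592, 0.001], [0.592, 0.806, 0.0], [-0.001, 0.001, -1.0]]
contact_force: [-0.6, 0.2, 0.4]
gripper_width: 0.647
grasp_force: 0.0
```

Call:
apply_moves([
  [[0, 0, 0, 0, 0, 0], [0, 0, 0, 0, 0, 0], [0, 0, 0, 0, 0, 0], [0, 0, 0, 0, 0, 0], [0, 0, 0, 0, 0, 0], [0, 0, 0, 0, 0, 0], [0, 0, 0, 0, 0, 0], [0, 0, 0, 0, 0, 0]],
], claw=0.02)

```text
clock: 6.55
position: [0.4838, 0.0022, 0.0536]
eef_rot: [[-0.806, 0.592, 0.0], [0.592, 0.806, 0.0], [-0.0, 0.0, -1.0]]
contact_force: [-0.1, -0.2, 0.3]
gripper_width: 0.338
grasp_force: 30.0
```

```bash
cat > st.py <<'E'
from rig import *
import numpy as np
s=observe(); R=s["eef_rot"]
print({k:np.round(s[k],4).tolist() for k in("clock","position","contact_force","moment","gripper_width","grasp_force")}, "tilt rad red-up", round(float(R[2,1]),4),"roll",round(float(R[2,0]),4),"moment about jig x",round(float(-R[:,0]@s["moment"]),3))
E
python3 st.py
```

```text
{'clock': 6.55, 'position': [0.4838, 0.0022, 0.0536], 'contact_force': [-0.1366, -0.2216, 0.2537], 'moment': [0.0616, -0.2096, -0.0555], 'gripper_width': 0.3382, 'grasp_force': 29.9996} tilt rad red-up 0.0003 roll -0.0 moment about jig x 0.174
```

Gripped at 30 N on the 32 mm faces. First swing: red end up, about the plain corner, with barely any lift.

Call:
apply_moves([
  [[0, -0.0004, -0.0005, -0.015, 0, 0], [0, -0.0004, -0.0005, -0.015, 0, 0], [0, -0.0003, -0.0005, -0.015, 0, 0], [0, -0.0004, -0.0006, -0.015, 0, 0], [0, -0.0003, -0.0006, -0.015, 0, 0], [0, -0.0003, -0.0006, -0.015, 0, 0], [0, 0, 0, 0, 0, 0], [0, 0, 0, 0, 0, 0]],
])

```text
clock: 7.55
position: [0.4822, 0.0002, 0.057]
eef_rot: [[-0.806, 0.59, 0.053], [0.592, 0.803, 0.072], [-0.0, 0.09, -0.996]]
contact_force: [0.0, 1.6, -0.2]
gripper_width: 0.337
grasp_force: 30.0
```

```bash
python3 st.py
python3 - <<'E'
from rig import *
import cv2
d=snapshot("scene"); cv2.imwrite("pics/s1.png",cv2.resize(d["pixels"][230:400,270:450],None,fx=3.3,fy=3.3,interpolation=cv2.INTER_CUBIC))
E
```

```text
{'clock': 7.55, 'position': [0.4822, 0.0002, 0.057], 'contact_force': [0.0132, 1.6336, -0.1611], 'moment': [0.1585, -0.0519, -0.0636], 'gripper_width': 0.3374, 'grasp_force': 30.0062} tilt rad red-up 0.0895 roll -0.0 moment about jig x 0.158
```

View pics/s1.png

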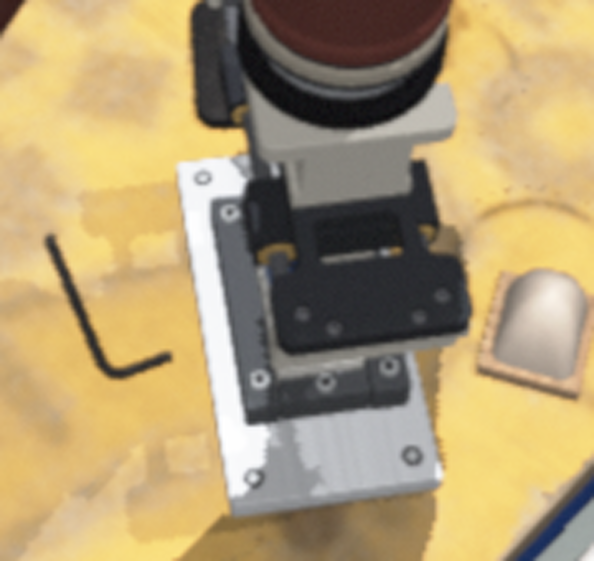

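The scene view shows the jig standing flat, with the gripper hiding the block. Forces are small, so I use the wrist view to confirm that the block really turned.

Run:
```python
from rig import *
import cv2
d=snapshot("wrist"); cv2.imwrite("pics/w2.png",d["pixels"])
cv2.imwrite("pics/w2c.png",cv2.resize(d["pixels"][150:420,140:500],None,fx=2.2,fy=2.2,interpolation=cv2.INTER_CUBIC))
```

```text
(no output)
```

View pics/w2c.png

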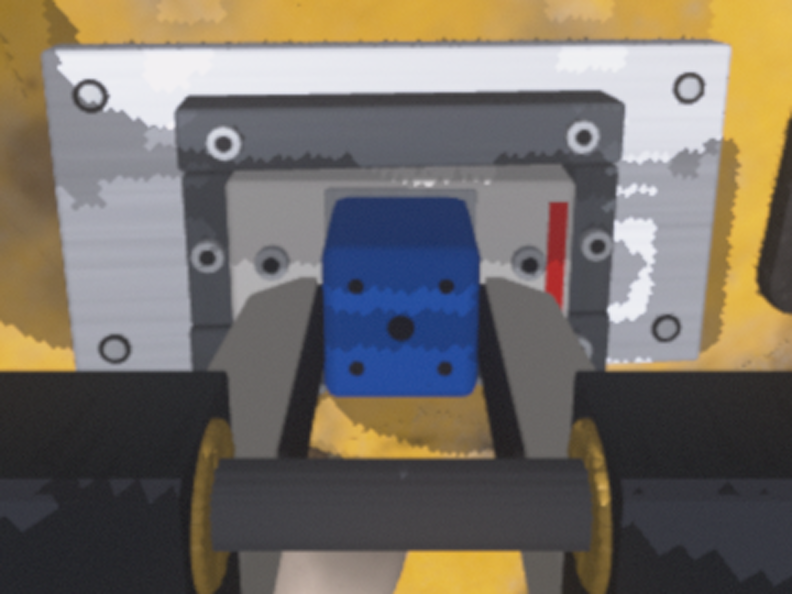

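The wrist view shows the core (323–478) and the block's two holes (271 and 529) still centred between the fingers, while the plate looks skewed. So the block tilted with the tool, by 5.1°. Next, the plain end up, pivoting just inside the red plunger.

Call:
apply_moves([
  [[0, 0.0005, -0.0004, 0.018, 0, 0], [0, 0.0004, -0.0004, 0.018, 0, 0], [0, 0.0005, -0.0003, 0.018, 0, 0], [0, 0.0004, -0.0004, 0.018, 0, 0], [0, 0.0005, -0.0003, 0.018, 0, 0], [0, 0.0004, -0.0004, 0.018, 0, 0], [0, 0.0005, -0.0003, 0.018, 0, 0], [0, 0.0004, -0.0004, 0.018, 0, 0], [0, 0.0005, -0.0003, 0.018, 0, 0], [0, 0.0004, -0.0004, 0.018, 0, 0], [0, 0, 0, 0, 0, 0]],
])

```text
clock: 9.02
position: [0.4846, 0.0042, 0.0608]
eef_rot: [[-0.806, 0.589, -0.055], [0.592, 0.803, -0.073], [0.001, -0.091, -0.996]]
contact_force: [-2.3, -1.2, -6.7]
gripper_width: 0.337
grasp_force: 30.0
```

```bash
python3 st.py
```

```text
{'clock': 9.025, 'position': [0.4846, 0.0042, 0.0608], 'contact_force': [-2.3027, -1.1547, -6.7254], 'moment': [-0.3735, 0.3111, -0.0287], 'gripper_width': 0.3371, 'grasp_force': 30.008} tilt rad red-up -0.0913 roll 0.0006 moment about jig x -0.485
```

The tilt is −0.091 with only a 6.7 N pull, so it works as planned. Now back to red end up.

Call:
apply_moves([
  [[0, -0.0005, -0.0003, -0.018, 0, 0], [0, -0.0005, -0.0004, -0.018, 0, 0], [0, -0.0005, -0.0003, -0.018, 0, 0], [0, -0.0005, -0.0004, -0.018, 0, 0], [0, -0.0004, -0.0003, -0.018, 0, 0], [0, -0.0005, -0.0004, -0.018, 0, 0], [0, -0.0005, -0.0003, -0.018, 0, 0], [0, -0.0005, -0.0004, -0.018, 0, 0], [0, -0.0005, -0.0003, -0.018, 0, 0], [0, -0.0004, -0.0004, -0.018, 0, 0], [0, 0, 0, 0, 0, 0]],
])

```text
clock: 10.4
position: [0.4823, -0.0002, 0.0641]
eef_rot: [[-0.805, 0.59, 0.054], [0.593, 0.802, 0.073], [-0.0, 0.091, -0.996]]
contact_force: [-0.6, 0.2, -7.0]
gripper_width: 0.338
grasp_force: 30.0
```

```bash
python3 st.py
```

```text
{'clock': 10.4, 'position': [0.4823, -0.0002, 0.0641], 'contact_force': [-0.6175, 0.188, -6.9605], 'moment': [-0.2288, 0.0545, 0.0184], 'gripper_width': 0.3381, 'grasp_force': 29.9964} tilt rad red-up 0.0907 roll -0.0003 moment about jig x -0.217
```

Call:
apply_moves([
  [[0, 0.0005, -0.0004, 0.018, 0, 0], [0, 0.0005, -0.0003, 0.018, 0, 0], [0, 0.0005, -0.0003, 0.018, 0, 0], [0, 0.0005, -0.0004, 0.018, 0, 0], [0, 0.0005, -0.0003, 0.018, 0, 0], [0, 0.0005, -0.0004, 0.018, 0, 0], [0, 0.0005, -0.0003, 0.018, 0, 0], [0, 0.0005, -0.0003, 0.018, 0, 0], [0, 0.0005, -0.0004, 0.018, 0, 0], [0, 0.0005, -0.0003, 0.018, 0, 0], [0, 0, 0, 0, 0, 0]],
])

```text
clock: 11.78
position: [0.4859, 0.0046, 0.0678]
eef_rot: [[-0.806, 0.589, -0.052], [0.592, 0.803, -0.072], [-0.001, -0.089, -0.996]]
contact_force: [-0.4, -0.6, -0.8]
gripper_width: 0.338
grasp_force: 30.0
```

```bash
python3 st.py
```

```text
{'clock': 11.775, 'position': [0.4859, 0.0046, 0.0678], 'contact_force': [-0.35, -0.6088, -0.763], 'moment': [0.0574, -0.061, -0.0145], 'gripper_width': 0.3381, 'grasp_force': 29.9987} tilt rad red-up -0.089 roll -0.0009 moment about jig x 0.082
```

One more swing, red end up, staying in the pocket.

Call:
apply_moves([
  [[0, -0.0005, -0.0002, -0.018, 0, 0], [0, -0.0005, -0.0002, -0.018, 0, 0], [0, -0.0005, -0.0003, -0.018, 0, 0], [0, -0.0005, -0.0002, -0.018, 0, 0], [0, -0.0005, -0.0002, -0.018, 0, 0], [0, -0.0005, -0.0002, -0.018, 0, 0], [0, -0.0005, -0.0003, -0.018, 0, 0], [0, -0.0005, -0.0002, -0.018, 0, 0], [0, -0.0005, -0.0002, -0.018, 0, 0], [0, -0.0005, -0.0002, -0.018, 0, 0], [0, 0, 0, 0, 0, 0]],
])

```text
clock: 13.15
position: [0.4823, -0.0006, 0.0697]
eef_rot: [[-0.805, 0.591, 0.054], [0.593, 0.802, 0.072], [-0.0, 0.09, -0.996]]
contact_force: [-0.3, -0.4, -0.0]
gripper_width: 0.337
grasp_force: 30.0
```

```bash
python3 st.py
```

```text
{'clock': 13.15, 'position': [0.4823, -0.0006, 0.0697], 'contact_force': [-0.2987, -0.3506, -0.0345], 'moment': [-0.3223, 0.0426, -0.0693], 'gripper_width': 0.3373, 'grasp_force': 30.0065} tilt rad red-up 0.0903 roll -0.0004 moment about jig x -0.285
```

Now level the block while raising it gently, about 12 mm clear of the rails.

Call:
apply_moves([
  [[0, 0.0005, -0.0005, 0.018, 0, 0], [0, 0.0005, -0.0005, 0.018, 0, 0], [0, 0.0005, -0.001, 0.018, 0, 0], [0, 0.0005, -0.001, 0.018, 0, 0], [0, 0.0005, -0.001, 0.018, 0, 0], [0, 0, -0.002, 0, 0, 0], [0, 0, -0.002, 0, 0, 0], [0, 0, -0.002, 0, 0, 0], [0, 0, -0.002, 0, 0, 0], [0, 0, -0.002, 0, 0, 0], [0, 0, -0.002, 0, 0, 0], [0, 0, 0, 0, 0, 0]],
])

```text
clock: 14.65
position: [0.4837, 0.0019, 0.086]
eef_rot: [[-0.806, 0.592, 0.0], [0.592, 0.806, 0.0], [-0.0, 0.0, -1.0]]
contact_force: [0.5, -0.9, -2.2]
gripper_width: 0.339
grasp_force: 30.0
```

Call:
apply_moves([
  [[0, 0, 0, 0, 0, 0], [0, 0, 0, 0, 0, 0], [0, 0, 0, 0, 0, 0], [0, 0, 0, 0, 0, 0]],
])

```text
clock: 15.15
position: [0.4836, 0.0019, 0.0858]
eef_rot: [[-0.806, 0.592, -0.0], [0.592, 0.806, 0.0], [0.0, 0.0, -1.0]]
contact_force: [-0.5, 0.4, -2.5]
gripper_width: 0.336
grasp_force: 30.0
```

```bash
python3 st.py
python3 - <<'E'
from rig import *
import cv2, numpy as np
a=snapshot("wrist")["pixels"][130:430,140:500]; b=snapshot("scene")["pixels"][220:400,270:450]
cv2.imwrite("pics/f.png",np.hstack([cv2.resize(a,(440,366)),cv2.resize(b,(360,366))]))
E
```

```text
{'clock': 15.15, 'position': [0.4836, 0.0019, 0.0858], 'contact_force': [-0.4666, 0.4124, -2.4954], 'moment': [0.0505, -0.1441, 0.0622], 'gripper_width': 0.3359, 'grasp_force': 29.9985} tilt rad red-up 0.0 roll 0.0001 moment about jig x 0.126
```

View pics/f.png

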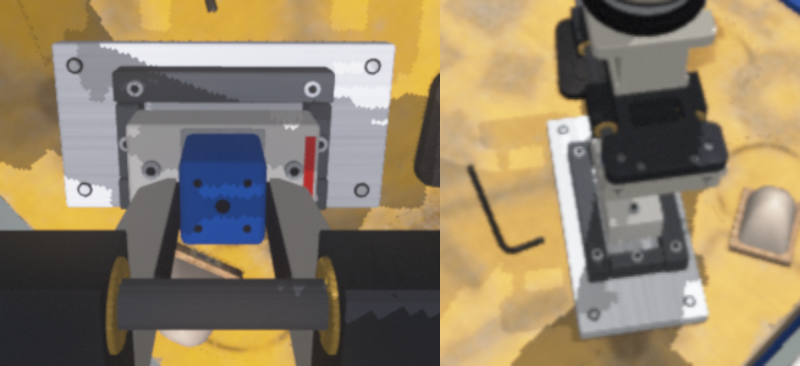

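The picture shows the block held level above the pocket (wrist view: block at 128–320 above the rails, pocket visible behind it). The jig is flat and has not moved, and the load is about 2.5 N, the block's own weight.

```bash
python3 -c "
from rig import *
print(job_done())"
```

```text
the job is handed in; nothing more can be done
None
```

I rocked the nest block free with five swings of about 5° at a 30 N grip and handed the job in. It is held level about 12 mm above the rail tops, the jig is standing flat where it was, and the nearby items were left alone; no verdict was returned.

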